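# Load a knife-handle pack and wind it under the arbor press

### The arm

A 6-joint arm with a two-finger parallel gripper is mounted at the origin on the work surface. World frame = base frame: x ahead of the robot, y to its left, z up, the work surface at z = 0. Lengths are in mm, angles in degrees, forces in N, time in s.
With the tool pointing down it reaches from about 300 to 875 mm from the base axis. Payload 6.4 kg.
Tool frame: the origin (TCP) lies midway between the tips of the shut fingers; the grasp point (between the pads) lies 19 mm behind it; z points along the fingers, y is the line along which they close (so a half turn about z gives the same grasp; the last joint's range is limited). The gripper opens to 88 mm and grips with 3 to 60 N. Pads are 18 mm wide; open, the fingers measure 123 mm over their backs; the gripper's body (75 mm by 187 mm) begins 45 mm behind the grasp point.
Start: joints at [52.695, 10.359, 92.074, -0, 77.567, -11.82], TCP at [247.4, 519.07, 238.714] pointing down, gripper open.
Joint ranges: [-171.53, 171.53], [-51.25, 118.39], [17.06, 147.69], [-65.23, 245.23], [0, 150.52], [-178.68, 178.68]. Speed limits (degrees/s): [147.25, 147.25, 172.46, 180, 180, 180].

### API

Orientations are given as [roll, pitch, yaw] about the fixed x, y, z axes, in that order (R = Rz(yaw) Ry(pitch) Rx(roll)).
In Python, from station import ctrl gives the robot as it stands.
- The arm moves only by the tool drive_tool, never from a script. Its argument "deltas" is a list that holds one entry, the list of rows, each a list of 7 numbers: the shift along the tool's x, y, z in cm, then the turn, a rotation vector about the tool's x, y, z in rad, then the finger opening in cm, from 0 to 8.81. In form: [[[tx, ty, tz, rx, ry, rz, fingers], ...]]. A call has 1 to 8 rows; each row is the pose to reach, as a shift and turn from the pose commanded when the call began, along the tool's axes at that moment; what a row does not reach only later rows make up. A row lasts 1/12 s, in which the tool goes at most 41.7 mm and 7.16 degrees, less where a joint would pass 70% of its speed; a pose out of reach is approached as far as the arm can. A call with a gripper value outside its range is refused whole. The fingers move at their own pace and stop on an object; "squeeze" is the grip in N (left out, the last holds). Time passes only in rows, so rows that repeat a pose let the fingers close. It gives the time, the measured TCP pose, the force, the opening and the grip force at its end, in the units of the state.
- ctrl.get_obs(): the state, without advancing time (a new reading comes with each control period).
- ctrl.grab_frame(name): name is "scene" or "top"; returns the picture (384x512x3 uint8, red, green, blue); there is no depth.
- ctrl.get_calibration(name): a dict with "fx", "fy", "cx", "cy" (pixels), "k1" (the pictures are not rectified: a ray, as slopes to the right and down, at radius r is drawn at 1 + k1 r^2 times it, then the intrinsics apply), "T" (4x4, takes a point from camera to world coordinates). Camera axes: x right, y up, looking along -z (the intrinsics and any distortion apply to the point x, -y, -z); pixel columns grow to the right and rows downward; lengths in mm; the calibration is good to about 2 mm. A picture is of the moment at which its call begins. get_calibration takes no time and is no camera call.
- ctrl.job_done(): hands the job in; it is judged then, once.
Trained networks look in the newest picture that a camera, given by its name, has taken for a name from the list of things; names that differ only in an ending like _2 or _b are one class to them, and where a whole thing is asked for, a point or a joint stands for the part that bears it (a point fixed in the world has none). Each returns a list of dicts, best first, with "p" (0 to 1); they miss things now and then, are a little off and sometimes report something else, mostly with a low value. They report only what shows in the picture. A call takes as long as a camera call. They do not tell look-alikes from the thing itself.
- ctrl.trace(query, camera): "mask" (384x512 bool, what is visible of it) and "extent" ([left, top, width, height] in pixels, round what is visible of it).
The state is a dict: "t": time; "joints": joint angles; "joint_velocities": joint speeds; "tau": joint torques, N m; "tool_pos": TCP position; "orientation": TCP orientation; "wrist_force": force on the tool from outside, world axes, zero at the start; "ft_torque": the same for the moment, N m; "opening": opening from 0.0 (shut) to 1.0 (fully open); "finger_force": force on a finger pad.
Only numpy, scipy, OpenCV 4.12 (cv2) and the standard library are available. Lean on these libraries where they do the work, as an engineer would, in place of code of your own. Each camera call takes 0.05 s, during which the arm holds its last target. There are 200 camera calls.

### The job

Lay up the handle pack on the raised pad of the press's feed table while the table is still out at its loading place: one wooden slab, the steel plate on top of it, then the other wooden slab, lying flat, all centred on the pad and square with it. Then wind the handwheel clockwise by its upright handle, a full turn and as much further as it takes to come up against its stop, so that the table carries the intact pack under the ram, and let go. Move the table only by the handwheel, and leave the spray can, tin, jar and hammer undisturbed.

Things in the scene. Friction and masses are not known exactly. Their poses are not given: they have to be found in the camera images.
- scale_a: Plain brown wooden slab (knife-handle scale), 120 x 50 x 12 mm, 0.06 kg, flat on the bench at the start. Origin: centre of its underside; its x runs along its 120 mm length, z up. Identical to scale_b; either may be the bottom one.
- scale_b: Second wooden slab, identical to scale_a: 120 x 50 x 12 mm, same origin and axes.
- liner: Bare steel plate, 140 x 50 x 8 mm, 0.42 kg, flat on the bench at the start. Origin: centre of its underside; x along its 140 mm length. It goes in the middle of the pack and overhangs the pad and slabs by 10 mm at each end.
- press: Arbor press with feed table, fixed. Origin on the bench under the loading place; y: feed travel towards the ram, x: from feed table to handwheel. Base plate x -75..75, y -100..360 mm, 12 thick. Column x -45..45, y 285..355, up to 262 mm. Grey head x -38..38, y 100..355, z 207..283 mm. Thin lever beside the head at x -60 mm, up to 340 mm high. Gearbox under the wheel.
- ram_tip (a point): Centre of the square ram's lower face, 96 mm above the bench: 14 mm above a properly stacked pack. Press frame x 0, y 126 mm. The ram is 34 x 34 mm and reaches up to 364 mm above the bench. Axes as the press.
- carriage: Sliding steel feed table, 120 (x) by 170 mm (y, the travel), top 40 mm above the bench, with a raised dark pad 50 x 120 x 10 mm in its middle and a toothed rack on an arm towards the wheel. Origin: centre of its underside, 26 mm above the bench. Axes as the press. Geared to the wheel: 16 mm along +y per rad, 126 mm at the stop, where the pad is centred under the ram; wheel friction holds it (8 N).
- pad_top (a point): Centre of the raised pad's top face, 50 mm above the bench; moves with the feed table. Axes as the press: the pad's 120 mm length lies along y, its 50 mm width along x. The pack's pieces lie with their length (own x) along this y.
- wheel (a joint): Handwheel angle in rad, growing clockwise seen from above. Starts between 0 and 1.6, hard stop at 7.88. Vertical axis at wheel_hub; stays where it is left (friction 0.12 N m, 2 to 5 N at the handle). Direction hub to handle in the press frame: angle 0.8 - q from the press's x axis, counter-clockwise positive.
- wheel_hub (a point): On the handwheel's axis, top of the hub, 100 mm above the bench; press frame x 180, y 0 mm. The dark three-spoked wheel is level, 144 mm across outside, rim from 73 to 87 mm above the bench.
- handle_mid (a point): Grip point of the upright black handle on the wheel's rim, 65 mm from the wheel's axis, 123 mm above the bench. The handle is a round sleeve 22 mm in diameter, 60 mm tall (88 to 148 mm above the bench), which spins freely on its pin, so a grip from above needs no twisting as the wheel goes round.
- spray: White spray can, 64 mm diameter, 190 mm tall, standing on the bench; leave alone. Origin: centre of its underside.
- tin: Squat grey tin of wax, 64 mm diameter, 50 mm tall, standing on the bench close to the robot; leave alone. Origin: centre of its underside.
- jar: Small clear jar with black lid, 60 mm diameter, 80 mm tall, standing on the bench; leave alone. Origin: centre of its underside.
- hammer: Hammer with 280 mm overall length, lying on the bench at the far side; leave alone. Its x runs along its length, head at +x.
- handle: The spinning sleeve of the handle itself (see handle_mid); origin at its foot, 88 mm above the bench; its yaw means nothing.
Things that resemble listed ones, but are neither listed nor needed, are in the scene too. Leave any turquoise look-alike of the scale_b alone. There is more than one size of the liner; the one meant has the size given above.

How it is judged:
By the outcome, as a careful person would: the job done as asked, in the order asked, and still so for the second after the job is handed in, with the robot touching nothing.
It also fails if it takes over 72 s, if anything falls off the work surface, if the arm or the gripper's body presses on something with over 40 N, if the wrist force passes 120 N, or if a joint passes its speed limit or range.

## Working session

There is one attempt and no reset: what is moved stays moved. The work goes in short steps, Python scripts to look and compute and a tool call to move; the robot and the scene stay as the last step left them, time stands still between calls to the robot, and variables do not carry over. Pictures are saved under pics/ and viewed, at most 12 in all, crops included, and the job is handed in when it is done.

Besides the shell and the picture viewer there is one more tool, called after "Request:" as a command line: name --argument value ..., lists and objects as JSON in quotes. drive_tool: Moves the arm, as the interface text tells. Its arguments: {"type":"object","properties":{"deltas":{"type":"array","items":{"type":"array","items":{"type":"array","items":{"type":"number"}}}},"squeeze":{"type":"number"}},"required":["deltas"]}

```bash
ls; mkdir -p pics; python3 - <<'E'
from station import ctrl
import cv2,numpy as np
for n in("scene","top"):
    f=ctrl.grab_frame(n); cv2.imwrite(f"pics/{n}0.png",cv2.resize(f[:,:,::-1],(800,600),interpolation=cv2.INTER_CUBIC))
    c=ctrl.get_calibration(n); print(n,c['fx'],c['cx'],c['cy'],c['k1'],np.round(c['T'],3).tolist())
    for q in("scale_a","liner","press","carriage","wheel","handle","spray","tin","jar","hammer"):
        print(q,[(round(r['p'],2),[int(v) for v in r['extent']]) for r in ctrl.trace(q,n)][:5])
o=ctrl.get_obs();print(o)
E
```

```text
pics
scene 402.79808851175704 249.47657539410824 190.39576979420264 0.02636394429597306 [[0.176, -0.746, 0.642, 1202.434], [0.984, 0.137, -0.11, -218.109], [-0.006, 0.651, 0.759, 862.715], [0.0, 0.0, 0.0, 1.0]]
scale_a [(0.73, [103, 151, 36, 33]), (0.68, [204, 165, 32, 31]), (0.64, [146, 180, 29, 34])]
liner [(0.78, [377, 243, 87, 43]), (0.65, [328, 180, 52, 47])]
press [(0.7, [280, 36, 188, 196]), (0.44, [126, 212, 26, 35]), (0.35, [345, 202, 9, 18])]
carriage [(0.65, [292, 140, 70, 72]), (0.22, [341, 200, 19, 23])]
wheel [(0.86, [323, 182, 62, 42])]
handle [(0.65, [342, 201, 15, 24])]
spray [(0.67, [166, 97, 27, 68])]
tin [(0.92, [248, 149, 22, 24])]
jar [(0.68, [125, 209, 26, 37]), (0.56, [325, 184, 57, 41])]
hammer [(0.71, [237, 262, 122, 37]), (0.68, [295, 144, 72, 72]), (0.44, [170, 98, 24, 66])]
top 428.15365303978234 262.8499572862991 190.19785673899008 -0.10591618018142153 [[-0.004, 0.989, -0.148, 389.836], [-1.0, 0.0, 0.027, -75.537], [0.027, 0.148, 0.989, 1210.31], [0.0, 0.0, 0.0, 1.0]]
scale_a [(0.92, [327, 207, 37, 44]), (0.89, [275, 217, 22, 44]), (0.62, [363, 256, 37, 
[... 396 characters left out ...]
7, 42])]
{'t': 1.1, 'joints': array([ 5.26955216e+01,  1.03592798e+01,  9.20744815e+01,  1.43094133e-03,
        7.75664435e+01, -1.18192962e+01]), 'joint_velocities': array([ 0.03383115, -0.05396774,  0.05560907,  0.00259422,  0.05146853,
        0.00195396]), 'tau': array([-7.37323580e-05, -4.33842373e+01, -3.42177415e+01,  7.02864560e-02,
        3.10884160e-02,  8.42727957e-06]), 'tool_pos': array([247.38994607, 519.07882349, 238.71107982]), 'orientation': array([ 1.79999914e+02, -1.40970925e-03,  1.54514510e+02]), 'wrist_force': array([ 1.22696347, -0.61996359, -0.16317154]), 'ft_torque': array([ 0.02641311, -0.03756312, -0.03074755]), 'finger_force': 0.0, 'opening': 0.9954213414174264}
```

View pictures.

View pics/top0.png

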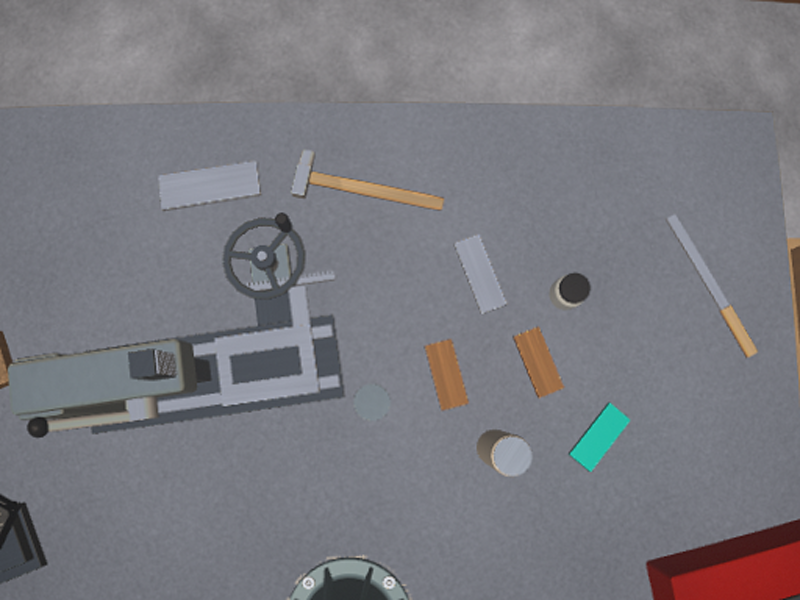

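View pics/scene0.png

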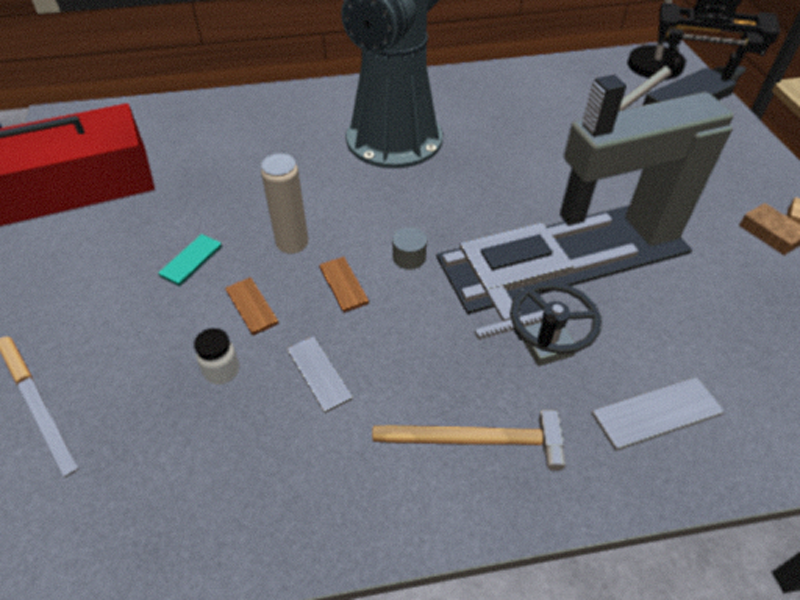

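Top view (800x600 px): wooden slabs at (446,375) and (539,361), turquoise look-alike at (600,437). There are two steel plates, a large one at (210,186) and a small one at (481,274). The pad is at (265,365) and the handle at (282,222). The tin is at (372,402), the spray can at (505,455) and the jar at (573,290). Scene view: the same layout, with the plates at (658,412) and (320,372). I'll measure the sizes and poses next.

```bash
cat > h.py <<'E'
import cv2,numpy as np
from scipy.optimize import minimize
from station import ctrl
CAL={n:ctrl.get_calibration(n) for n in("scene","top")}
def proj(n,P):
    c=CAL[n];T=np.array(c['T']);q=(np.atleast_2d(P)-T[:3,3])@T[:3,:3]
    s=np.c_[q[:,0]/-q[:,2],q[:,1]/q[:,2]]; s=s*(1+c['k1']*(s**2).sum(1))[:,None]
    return s*[c['fx'],c['fy']]+[c['cx'],c['cy']]
def unproj(n,px,z):
    c=CAL[n];T=np.array(c['T']);d=(np.atleast_2d(px)-[c['cx'],c['cy']])/[c['fx'],c['fy']];s=d.copy()
    for _ in range(10): s=d/(1+c['k1']*(s**2).sum(1))[:,None]
    r=np.c_[s[:,0],-s[:,1],-np.ones(len(s))]@T[:3,:3].T
    return T[:3,3]+r*((z-T[2,3])/r[:,2])[:,None]
def box(x,y,yaw,L,W,z0,z1):
    a=np.radians(yaw);u=np.array([np.cos(a),np.sin(a)]);v=np.array([-u[1],u[0]])
    return np.array([[*(np.array([x,y])+i*L/2*u+j*W/2*v),z] for z in(z0,z1) for i,j in((1,1),(1,-1),(-1,-1),(-1,1))])
S=6
def sil(n,P):
    m=np.zeros((384*S,512*S),np.uint8);h=cv2.convexHull(((proj(n,P)+.5)*S*16).astype(np.int32))
    cv2.fillConvexPoly(m,h,255,shift=4);return cv2.resize(m,(512,384),interpolation=cv2.INTER_AREA)/255.
def fit(masks,L,W,z0,z1,init):
    def cost(p): 
        t=0
        for n,m in masks.items():
            s=sil(n,box(*p,L,W,z0,z1)); t+=1-np.minimum(s,m).sum()/np.maximum(s,m).sum()
        return t/len(masks)
    b=min((minimize(cost,[init[0],init[1],init[2]+k],method='Nelder-Mead',options=dict(initial_simplex=np.array(init)+[0,0,k]+np.array([[0,0,0],[8,0,0],[0,8,0],[0,0,6]]),xatol=.03,fatol=1e-5,maxiter=150)) for k in(-2,3)),key=lambda r:r.fun)
    return np.round(b.x,2),round(b.fun,3)
def init(n,m,z):
    c=cv2.findContours(m.astype(np.uint8),0,1)[0];c=max(c,key=cv2.contourArea)[:,0]
    (x,y),(a,b),t=cv2.minAreaRect(unproj(n,c,z)[:,:2].astype(np.float32))
    return (x,y,t if a>b else t+90),(max(a,b),min(a,b))
E
cat > m.py <<'E'
from h import *
F={n:ctrl.grab_frame(n) for n in CAL}
hsv={n:cv2.cvtColor(F[n],cv2.COLOR_RGB2HSV) for n in F}
R={}
for q,z in(("scale_a",12),("liner",8),("carriage",50),("tin",50),("spray",190),("jar",80),("hammer",20)):
    for n in F:
        for r in ctrl.trace(q,n):
            if r['p']<.5: continue
            i,s=init(n,r['mask'],z);print(q,n,round(r['p'],2),np.round(i,1),np.round(s,1))
            R.setdefault(q,[]).append((n,r['mask'],i))
import pickle;pickle.dump((F,R),open('r.pkl','wb'))
for q,L,W,z1 in(("scale_a",120,50,12),("liner",140,50,8)):
    T=[e for e in R[q] if e[0]=='top']
    for e in T:
        ms={'top':e[1]}
        for g in R[q]:
            if g[0]=='scene' and np.hypot(g[2][0]-e[2][0],g[2][1]-e[2][1])<40: ms['scene']=g[1]
        for k in [ms]+[{a:b} for a,b in ms.items()]:
            print(q,list(k),fit(k,L,W,0,z1,e[2]))
for n in F:
    e=[e for e in R['carriage'] if e[0]==n][:1]
    if e:
        x,y,w,h=cv2.boundingRect(e[0][1].astype(np.uint8)); print(n,x,y,w,h)
a=F['top'][70:280,90:300,::-1];cv2.imwrite('pics/crop1.png',cv2.resize(a,(600,600),interpolation=cv2.INTER_CUBIC))
E
python3 m.py
```

```text
scale_a scene 0.92 [ 455.  -337.3   20. ] [128.1  51.4]
scale_a scene 0.82 [ 432.1 -172.8   13.5] [126.1  51. ]
scale_a scene 0.76 [ 320.2 -444.6  139.3] [125.4  63.4]
scale_a top 0.87 [ 451.9 -336.9   23.2] [122.   54.4]
scale_a top 0.74 [ 431.4 -169.7   14.7] [121.  51.]
scale_a top 0.66 [ 318.4 -445.   138.9] [116.6  49.4]
scale_a top 0.59 [ 293.  -272.8   62.3] [99.3 72.6]
liner scene 0.72 [ 616.4 -236.2   19.6] [141.   51.4]
liner scene 0.71 [780.  270.9  98.6] [196.5  73.1]
liner top 0.88 [ 614.3 -234.5   20.4] [140.3  51.3]
liner top 0.81 [782.6 269.9  99.3] [190.3  71.6]
carriage scene 0.72 [504.2 119.7  98.2] [224.1 213.3]
carriage scene 0.51 [774.6 -31.9  69.2] [269.   93.4]
carriage top 0.69 [491.2 125.6  97.4] [213.8 203.5]
tin scene 0.78 [401.5 -44.5 169.5] [100.9  60.9]
tin top 0.94 [381.8 -36.8 135. ] [58.5 56.9]
spray scene 0.65 [726.8  76.1 141.2] [54.1 21.1]
spray scene 0.6 [ 395.7 -254.2    1.1] [249.1  61.4]
spray top 0.8 [ 308.6 -243.4   63.1] [87.8 61.8]
jar scene 0.69 [ 605.7 -385.8   16.9] [111.9  54.9]
jar top 0.89 [ 569.7 -379.8  108. ] [71.8 58.3]
hammer sc
[... 736 characters left out ...]
at64(0.127))
scale_a ['scene'] (array([ 314.32, -447.2 ,  139.58]), np.float64(0.069))
scale_a ['top'] (array([ 294.61, -266.96,   60.12]), np.float64(0.349))
scale_a ['top'] (array([ 294.61, -266.96,   60.12]), np.float64(0.349))
liner ['top', 'scene'] (array([ 614.95, -235.51,   19.79]), np.float64(0.074))
liner ['top'] (array([ 615.01, -234.98,   20.47]), np.float64(0.047))
liner ['scene'] (array([ 613.53, -236.77,   19.06]), np.float64(0.083))
liner ['top', 'scene'] (array([787.81, 250.51,  97.51]), np.float64(0.427))
liner ['top'] (array([781.89, 266.23, 102.14]), np.float64(0.423))
liner ['scene'] (array([788.38, 252.03,  98.26]), np.float64(0.43))
scene 294 143 73 74
top 139 176 74 83
```

```bash
cat > p.py <<'E'
from h import *
import pickle
F,R=pickle.load(open('r.pkl','rb'))
ms={}
for n,c in(("top",(170,233)),("scene",(331,161))):
    g=cv2.cvtColor(F[n],cv2.COLOR_RGB2GRAY);x,y=c
    w=g[y-22:y+22,x-32:x+32];t,_=cv2.threshold(w,0,255,cv2.THRESH_OTSU)
    b=(g<t).astype(np.uint8);k,l=cv2.connectedComponents(b,connectivity=4);m=l==l[c[1],c[0]];ms[n]=m
    i,s=init(n,m,50);print(n,t,m.sum(),np.round(i,1),np.round(s,1))
    i=(i[0],i[1],i[2])
for k in [ms]+[{a:b} for a,b in ms.items()]: print(fit(k,120,50,50,50.01,i))
# wood by colour
for n in F:pass
for ini in((451.6,-338.5,21.9),(430.6,-170.5,14.75)):
    ms={}
    for n in F:
        lab=cv2.cvtColor(F[n],cv2.COLOR_RGB2LAB).astype(float); s=sil(n,box(*ini,170,100,0,12))>0
        b=lab[...,2]; v=b-lab[...,0]*0; t,_=cv2.threshold(b[s].astype(np.uint8),0,255,cv2.THRESH_OTSU); ms[n]=s&(b>t)
    for k in [ms]+[{a:b} for a,b in ms.items()]: print(list(k),fit(k,120,50,0,12,ini))
# wheel/handle 
for n in F:
    for q in("handle","wheel"):
        r=ctrl.trace(q,n)[0];y,x=np.nonzero(r['mask']);print(n,q,round(r['p'],2),x.mean(),y.mean(),r['extent'],unproj(n,[x.mean(),y.mean()],118 if q=='handle' else 80).round(1))
E
python3 p.py
```

```text
top 119.0 826 [446.3 144.9  98.5] [120.9  50. ]
scene 107.0 608 [448.1 143.6  98.4] [122.5  55.4]
(array([446.63, 144.2 ,  98.66]), np.float64(0.077))
(array([446.51, 145.09,  98.42]), np.float64(0.038))
(array([448.6 , 143.61,  98.98]), np.float64(0.105))
['scene', 'top'] (array([ 451.62, -339.1 ,   21.24]), np.float64(0.082))
['scene'] (array([ 446.98, -340.24,   20.45]), np.float64(0.076))
['top'] (array([ 452.78, -338.99,   21.49]), np.float64(0.054))
['scene', 'top'] (array([ 429.82, -171.26,   14.22]), np.float64(0.084))
['scene'] (array([ 425.3 , -172.43,   14.15]), np.float64(0.083))
['top'] (array([ 431.29, -170.79,   14.32]), np.float64(0.046))
scene handle 0.47 349.7135416666667 211.21354166666666 [344.2, 202.8, 14.8, 16.9] [[677.2 108.1 118. ]]
scene wheel 0.85 355.30857142857144 203.83836734693878 [325.6, 183.2, 59.0, 42.8] [[630.8 146.   80. ]]
top handle 0.64 181.2258064516129 142.56989247311827 [177.1, 134.0, 8.6, 14.1] [[679.7 108.3 118. ]]
top wheel 0.95 169.7256430241621 163.63990646921278 [142.0, 135.4, 53.9, 54.2] [[631.4 144.1  80. ]]
```

View pics/crop1.png

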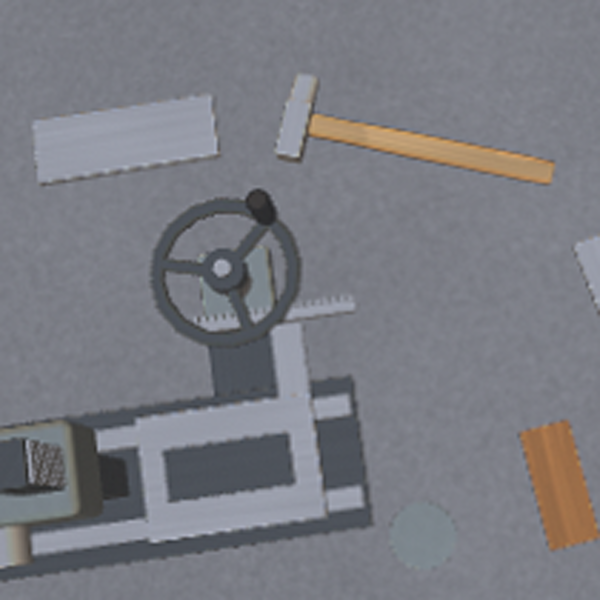

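Candidates: wooden slabs at (446,375) and (539,361), with the turquoise one at (600,437) excluded. Of the plates, the small one at (481,274) measures 140x51 mm, so it is the liner. The large one at (210,186) measures 190x72 mm, so it is rejected. The crop shows the pad at (230,465) inside the feed table, the handle at (262,207), and the big plate lying apart.

```bash
cat > plan.py <<'E'
import sys,json,numpy as np
from scipy.spatial.transform import Rotation as Ro
from station import ctrl
# usage: plan.py "x,y,z,yaw,open_cm[,hold]" ... ; prints calls
def main(w):
    o=ctrl.get_obs();p=np.array(o['tool_pos']);R=Ro.from_euler('xyz',o['orientation'],degrees=True)
    print('t',round(o['t'],2),'pos',p.round(1),o['orientation'].round(1),'open',round(o['opening'],2),'F',o['wrist_force'].round(1))
    rows=[];yaw=o['orientation'][2]
    for s in w:
        v=[float(k) for k in s.split(',')];q=np.array(v[:3]);hold=int(v[5]) if len(v)>5 else 0
        dy=v[3]-yaw; n=int(max(1,np.ceil(np.linalg.norm(q-p)/40),np.ceil(abs(dy)/6.9)))
        if len(v)>6: n=max(n,int(v[6]))
        rows+=[(p+(q-p)*i/n,yaw+dy*i/n,v[4]) for i in range(1,n+1)]+[(q,v[3],v[4])]*hold
        p,yaw=q,v[3]
    B=np.array(o['tool_pos'])
    for k in range(0,len(rows),8):
        c=[]
        for q,y,op in rows[k:k+8]:
            t=R.inv().apply(q-B)/10; r=(R.inv()*Ro.from_euler('xyz',[180,0,y],degrees=True)).as_rotvec()
            c.append([round(float(a),2)+0 for a in t]+[round(float(a),3)+0 for a in r]+[op])
        print(json.dumps([c]).replace(' ',''))
        B=rows[min(k+7,len(rows)-1)][0];R=Ro.from_euler('xyz',[180,0,rows[min(k+7,len(rows)-1)][1]],degrees=True)
main(sys.argv[1:])
E
python3 plan.py 230,330,238,160,8 320,0,200,180,8 430.5,-170.8,100,194.4,8,2
```

```text
t 2.1 pos [247.4 519.1 238.7] [-180.     0.   154.5] open 1.0 F [-0.1  1.1  0.5]
[[[-1.31,-3.56,0.01,0.0,0.0,-0.019,8.0],[-2.63,-7.13,0.03,0.0,0.0,-0.038,8.0],[-3.94,-10.69,0.04,0.0,0.0,-0.057,8.0],[-5.25,-14.25,0.06,0.0,0.0,-0.077,8.0],[-6.56,-17.81,0.07,0.0,0.0,-0.096,8.0],[-9.04,-20.69,0.5,0.0,0.0,-0.135,8.0],[-11.52,-23.57,0.92,0.0,0.0,-0.173,8.0],[-14.01,-26.45,1.34,0.0,0.0,-0.212,8.0]]]
[[[-1.82,-3.34,0.42,0.0,0.0,-0.039,8.0],[-3.64,-6.67,0.84,0.0,0.0,-0.078,8.0],[-5.46,-10.01,1.27,0.0,0.0,-0.116,8.0],[-7.27,-13.35,1.69,0.0,0.0,-0.155,8.0],[-9.09,-16.69,2.11,0.0,0.0,-0.194,8.0],[-10.91,-20.02,2.53,0.0,0.0,-0.233,8.0],[-13.36,-22.37,4.2,0.0,0.0,-0.275,8.0],[-15.81,-24.71,5.87,0.0,0.0,-0.316,8.0]]]
[[[-1.6,-2.99,1.67,0.0,0.0,-0.042,8.0],[-3.19,-5.98,3.33,0.0,0.0,-0.084,8.0],[-4.79,-8.97,5.0,0.0,0.0,-0.126,8.0],[-6.39,-11.96,6.67,0.0,0.0,-0.168,8.0],[-6.39,-11.96,6.67,0.0,0.0,-0.168,8.0],[-6.39,-11.96,6.67,0.0,0.0,-0.168,8.0]]]
```

Request:
drive_tool --deltas '[[[-1.3,-3.6,0,0,0,-0.02,8],[-2.6,-7.1,0,0,0,-0.04,8],[-3.9,-10.7,0,0,0,-0.06,8],[-5.2,-14.3,0,0,0,-0.08,8],[-6.6,-17.8,0,0,0,-0.1,8],[-9,-20.7,0.5,0,0,-0.13,8],[-11.5,-23.6,0.9,0,0,-0.17,8],[-14,-26.5,1.3,0,0,-0.21,8]]]'

```text
t: 2.77
tool_pos: [259.5, 218.3, 225.8]
orientation: [180.0, 0.1, 166.8]
wrist_force: [1.0, -0.6, 0.4]
opening: 0.907
finger_force: 0.0
```

Request:
drive_tool --deltas '[[[-1.8,-3.3,0.4,0,0,-0.04,8],[-3.6,-6.7,0.8,0,0,-0.08,8],[-5.5,-10,1.3,0,0,-0.12,8],[-7.3,-13.4,1.7,0,0,-0.16,8],[-9.1,-16.7,2.1,0,0,-0.19,8],[-10.9,-20,2.5,0,0,-0.23,8],[-13.4,-22.4,4.2,0,0,-0.28,8],[-15.8,-24.7,5.9,0,0,-0.32,8]]]'

```text
t: 3.43
tool_pos: [357.2, -60.3, 167.4]
orientation: [-179.9, 0.2, -175.1]
wrist_force: [1.0, 0.5, 1.0]
opening: 0.908
finger_force: 0.0
```

Request:
drive_tool --deltas '[[[-1.6,-3,1.7,0,0,-0.04,8],[-3.2,-6,3.3,0,0,-0.08,8],[-4.8,-9,5,0,0,-0.13,8],[-6.4,-12,6.7,0,0,-0.17,8],[-6.4,-12,6.7,0,0,-0.17,8],[-6.4,-12,6.7,0,0,-0.17,8]]]'

```text
t: 3.93
tool_pos: [429.3, -172.0, 97.8]
orientation: [179.8, -0.2, -165.5]
wrist_force: [0.8, 0.4, 0.4]
opening: 0.902
finger_force: 0.0
```

```bash
python3 plan.py 430.5,-170.8,3,194.4,7,1 430.5,-170.8,3,194.4,4,4; echo; python3 plan.py 430.5,-170.8,100,194.4,7
```

```text
t 3.93 pos [ 429.3 -172.    97.8] [ 179.8   -0.2 -165.5] open 0.9 F [0.8 0.4 0.4]
[[[0.0,0.0,0.18,0.004,-0.003,-0.119,7.0],[-0.01,0.0,0.36,0.004,-0.002,-0.237,7.0],[-0.01,0.0,0.54,0.004,-0.002,-0.356,7.0],[-0.01,0.0,0.72,0.004,-0.002,-0.474,7.0],[-0.02,0.0,0.89,0.004,-0.002,-0.593,7.0],[-0.02,0.01,1.07,0.004,-0.001,-0.711,7.0],[-0.02,0.01,1.25,0.005,-0.001,-0.83,7.0],[-0.03,0.01,1.43,0.005,-0.001,-0.948,7.0]]]
[[[0.0,0.0,0.18,0.0,0.0,-0.119,7.0],[-0.01,0.0,0.36,0.0,0.0,-0.237,7.0],[-0.01,0.0,0.54,0.0,0.0,-0.356,7.0],[-0.01,-0.01,0.72,0.0,0.0,-0.474,7.0],[-0.01,-0.01,0.89,0.0,0.0,-0.593,7.0],[-0.02,-0.01,1.07,0.0,0.0,-0.711,7.0],[-0.02,-0.01,1.25,0.0,0.0,-0.83,7.0],[-0.02,-0.01,1.43,0.0,0.0,-0.948,7.0]]]
[[[0.0,0.0,0.18,0.0,0.0,-0.119,7.0],[0.0,-0.01,0.36,0.0,0.0,-0.237,7.0],[0.0,-0.01,0.54,0.0,0.0,-0.356,7.0],[0.0,-0.01,0.72,0.0,0.0,-0.474,7.0],[0.0,-0.02,0.89,0.0,0.0,-0.593,7.0],[0.0,-0.02,1.07,0.0,0.0,-0.711,7.0],[0.0,-0.02,1.25,0.0,0.0,-0.83,7.0],[-0.01,-0.03,1.43,0.0,0.0,-0.948,7.0]]]
[[[0.0,0.0,0.18,0.0,0.0,-0.119,7.0],[0.0,0.0,0.36,0.0,0.0,-0.237,7.0],[0.01,-0.01,0.54,0.0,0.0,-
[... 2542 characters left out ...]
,7.0],[0.01,0.0,-0.01,0.0,0.0,-0.356,7.0],[0.01,0.0,-0.02,0.0,0.0,-0.474,7.0],[0.02,0.0,-0.02,0.0,0.0,-0.593,7.0],[0.02,0.0,-0.03,0.0,0.0,-0.711,7.0],[0.02,0.0,-0.03,0.0,0.0,-0.83,7.0],[0.03,0.0,-0.03,0.0,0.0,-0.948,7.0]]]
[[[0.0,0.0,0.0,0.0,0.0,-0.119,7.0],[0.0,0.01,-0.01,0.0,0.0,-0.237,7.0],[0.0,0.01,-0.01,0.0,0.0,-0.356,7.0],[0.01,0.01,-0.02,0.0,0.0,-0.474,7.0],[0.01,0.01,-0.02,0.0,0.0,-0.593,7.0],[0.01,0.02,-0.03,0.0,0.0,-0.711,7.0],[0.01,0.02,-0.03,0.0,0.0,-0.83,7.0],[0.01,0.02,-0.03,0.0,0.0,-0.948,7.0]]]
[[[0.0,0.0,0.0,0.0,0.0,-0.119,7.0],[0.0,0.01,-0.01,0.0,0.0,-0.237,7.0],[0.0,0.01,-0.01,0.0,0.0,-0.356,7.0],[-0.01,0.01,-0.02,0.0,0.0,-0.474,7.0],[-0.01,0.01,-0.02,0.0,0.0,-0.593,7.0]]]
```

Request:
drive_tool --deltas '[[[0,0,3.5,0,0,0,7],[0,0,7,0,0,0,7],[0,0,8.8,0,0,0,7],[0,0,9.7,0,0,0,7],[0,0,9.7,0,0,0,7],[0,0,9.7,0,0,0,7]]]' --squeeze 20

```text
t: 4.43
tool_pos: [430.5, -171.4, 4.0]
orientation: [-179.9, 0.1, -165.3]
wrist_force: [-1.0, -0.6, -0.2]
opening: 0.789
finger_force: 0.0
```

Request:
drive_tool --deltas '[[[0,0,0,0,0,0,4],[0,0,0,0,0,0,4],[0,0,0,0,0,0,4],[0,0,0,0,0,0,4],[0,0,0,0,0,0,4],[0,0,0,0,0,0,4]]]'

```text
t: 4.93
tool_pos: [430.9, -172.1, 4.0]
orientation: [-179.9, 0.1, -165.4]
wrist_force: [-1.2, 1.0, 8.9]
opening: 0.565
finger_force: 20.0
```

```bash
python3 - <<'E'
s=open('plan.py').read()
s=s.replace("rows=[];yaw=o['orientation'][2]","rows=[];yaw=o['orientation'][2];yaw+=360*round((float(w[0].split(',')[3])-yaw)/360)\n    if w[0].endswith('c'): w[0]=w[0][:-1];a=[float(k) for k in w.pop(0).split(',')];p=np.array(a[:3]);yaw=a[3];R=Ro.from_euler('xyz',[180,0,yaw],degrees=True)\n    B=p.copy()")
s=s.replace("    B=np.array(o['tool_pos'])\n","")
open('plan.py','w').write(s)
E
# 'c' first arg = commanded pose
python3 plan.py 430.5,-170.8,3,194.4c 430.5,-170.8,100,194.4,4 446.8,144.6,120,98.6,4,2
```

```text
t 4.93 pos [ 430.9 -172.1    4. ] [-1.799e+02  1.000e-01 -1.654e+02] open 0.57 F [-1.2  1.   8.9]Traceback (most recent call last):
  File "plan.py", line 24, in <module>
    main(sys.argv[1:])
    ~~~~^^^^^^^^^^^^^^
  File "plan.py", line 8, in main
    rows=[];yaw=o['orientation'][2];yaw+=360*round((float(w[0].split(',')[3])-yaw)/360)
                                                    ~~~~~^^^^^^^^^^^^^^^^^^^^
ValueError: could not convert string to float: '194.4c'
```

```bash
sed -i "s/\[3\])-yaw/[3].rstrip('c'))-yaw/" plan.py
python3 plan.py 430.5,-170.8,3,194.4c 430.5,-170.8,80,194.4,4 446.8,144.6,120,98.6,4,3
```

```text
t 4.93 pos [ 430.9 -172.1    4. ] [-1.799e+02  1.000e-01 -1.654e+02] open 0.57 F [-1.2  1.   8.9]
[[[0.0,0.0,-3.85,0.0,0.0,0.0,4.0],[0.0,0.0,-7.7,0.0,0.0,0.0,4.0],[-0.67,2.15,-7.99,0.0,0.0,0.119,4.0],[-1.35,4.31,-8.27,0.0,0.0,0.239,4.0],[-2.02,6.46,-8.56,0.0,0.0,0.358,4.0],[-2.69,8.61,-8.84,0.0,0.0,0.478,4.0],[-3.37,10.77,-9.13,0.0,0.0,0.597,4.0],[-4.04,12.92,-9.41,0.0,0.0,0.717,4.0]]]
[[[0.91,2.07,-0.29,0.0,0.0,0.119,4.0],[1.81,4.13,-0.57,0.0,0.0,0.239,4.0],[2.72,6.2,-0.86,0.0,0.0,0.358,4.0],[3.63,8.26,-1.14,0.0,0.0,0.478,4.0],[4.53,10.33,-1.43,0.0,0.0,0.597,4.0],[5.44,12.39,-1.71,0.0,0.0,0.717,4.0],[6.35,14.46,-2.0,0.0,0.0,0.836,4.0],[7.25,16.53,-2.29,0.0,0.0,0.955,4.0]]]
[[[0.0,0.0,0.0,0.0,0.0,0.0,4.0],[0.0,0.0,0.0,0.0,0.0,0.0,4.0],[0.0,0.0,0.0,0.0,0.0,0.0,4.0]]]
```

Request:
drive_tool --deltas '[[[0,0,-3.8,0,0,0,4],[0,0,-7.7,0,0,0,4],[-0.67,2.15,-8,0,0,0.119,4],[-1.35,4.31,-8.3,0,0,0.239,4],[-2.02,6.46,-8.6,0,0,0.358,4],[-2.69,8.61,-8.8,0,0,0.478,4],[-3.37,10.77,-9.1,0,0,0.597,4],[-4.04,12.92,-9.4,0,0,0.717,4]]]'

```text
t: 5.6
tool_pos: [436.3, -35.2, 97.1]
orientation: [180.0, 0.0, 153.2]
wrist_force: [0.2, -0.4, -1.0]
opening: 0.563
finger_force: 20.0
```

Request:
drive_tool --deltas '[[[0.91,2.07,-0.3,0,0,0.119,4],[1.81,4.13,-0.6,0,0,0.239,4],[2.72,6.2,-0.9,0,0,0.358,4],[3.63,8.26,-1.1,0,0,0.478,4],[4.53,10.33,-1.4,0,0,0.597,4],[5.44,12.39,-1.7,0,0,0.717,4],[6.35,14.46,-2,0,0,0.836,4],[7.25,16.53,-2.3,0,0,0.955,4]]]'

```text
t: 6.27
tool_pos: [445.0, 145.2, 120.1]
orientation: [180.0, 0.0, 98.5]
wrist_force: [-0.1, 0.7, 0.0]
opening: 0.56
finger_force: 20.0
```

Request:
drive_tool --deltas '[[[0,0,0,0,0,0,4],[0,0,0,0,0,0,4],[0,0,0,0,0,0,4],[0,0,0,0,0,0,4]]]'

```text
t: 6.6
tool_pos: [445.0, 143.2, 119.5]
orientation: [-180.0, 0.0, 98.9]
wrist_force: [0.7, -0.7, -0.8]
opening: 0.561
finger_force: 20.0
```

```bash
cat > look.py <<'E'
import sys
from h import *
n=sys.argv[1]
out=[]
for c,(u0,v0,u1,v1) in(("top",(110,170,230,260)),("scene",(270,110,390,200))):
    f=ctrl.grab_frame(c);out.append(cv2.resize(f[v0:v1,u0:u1,::-1],(400,300),interpolation=cv2.INTER_CUBIC))
cv2.imwrite(f'pics/{n}.png',np.hstack(out));o=ctrl.get_obs();print(o['t'],o['tool_pos'].round(1),o['orientation'].round(2),o['wrist_force'].round(1),o['opening'])
E
python3 look.py l1
```

```text
6.7 [445.1 143.1 119.6] [-1.7998e+02  1.0000e-02  9.8810e+01] [ 0.4  0.1 -0.1] 0.5633587398541261
```

View pics/l1.png

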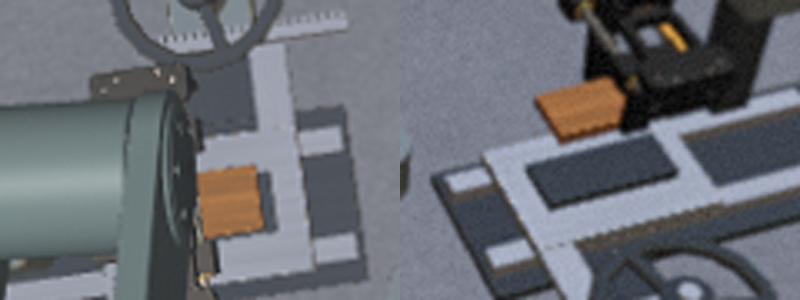

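The crop shows the slab gripped and level over the pad, with the pad's dark edge just visible beyond it at (265,195). I'll lower it to just above the pad and check its end against the pad.

Request:
drive_tool --deltas '[[[0.12,0.19,3,0,0,0.004,4],[0.12,0.19,5,0,0,0.004,4],[0.12,0.19,6.2,0,0,0.004,4],[0.12,0.19,6.2,0,0,0.004,4],[0.12,0.19,6.2,0,0,0.004,4]]]'

```text
t: 7.12
tool_pos: [446.4, 144.9, 57.3]
orientation: [-179.9, -0.0, 98.6]
wrist_force: [1.3, -0.7, 0.2]
opening: 0.566
finger_force: 20.0
```

```bash
cat > chk.py <<'E'
from h import *
o=ctrl.get_obs();print(o['t'],o['tool_pos'].round(1),o['orientation'].round(2),o['wrist_force'].round(1))
# -y press end of slab, in frame about pad est
P=np.array([446.8,144.6]);a=np.radians(98.6);u=np.array([np.cos(a),np.sin(a)]);v=np.array([-u[1],u[0]])
for n in CAL:
    f=ctrl.grab_frame(n);b=cv2.cvtColor(f,cv2.COLOR_RGB2LAB)[...,2].astype(float)
    z=o['tool_pos'][2]-4+12
    roi=sil(n,box(*(P-u*40),98.6,120,110,z,z+.01))>0
    m=roi&(b>142);y,x=np.nonzero(m);q=unproj(n,np.c_[x,y],z)[:,:2]-P;l=q@u;w=q@v
    print(n,m.sum(),'end(p1,p3)',np.percentile(l,[1,3]).round(1),'side',np.percentile(w,[1,99]).round(1))
    t=[]
    for ww in np.arange(-16,17,4):   # subpixel edge along length
        L=np.arange(-85,-35,.5);p=proj(n,np.c_[P+L[:,None]*u+ww*v,np.full(len(L),z)])
        s=cv2.remap(b.astype(np.float32),p[None,:,0].astype(np.float32),p[None,:,1].astype(np.float32),1)[0]
        lo,hi=s[:15].mean(),s[-15:].mean();t.append(L[np.argmax(s>(lo+hi)/2)])
    print('  edge at',t)
E
python3 chk.py; python3 look.py l2
```

```text
7.1167 [446.4 144.9  57.3] [-1.799e+02 -1.000e-02  9.856e+01] [ 1.3 -0.7  0.2]
scene 323 end(p1,p3) [-58.6 -57.2] side [-27.5  27.5]
  edge at [np.float64(-61.0), np.float64(-60.5), np.float64(-60.0), np.float64(-61.0), np.float64(-61.5), np.float64(-61.0), np.float64(-60.0), np.float64(-59.5), np.float64(-59.5)]
top 306 end(p1,p3) [-56.8 -55.7] side [-24.8  24.5]
  edge at [np.float64(-58.5), np.float64(-58.0), np.float64(-57.0), np.float64(-57.0), np.float64(-57.5), np.float64(-58.0), np.float64(-58.0), np.float64(-57.0), np.float64(-57.0)]
7.3167 [447.8 145.4  58.8] [1.7988e+02 1.0000e-02 9.8590e+01] [-1.   0.4  0.2] 0.5625083680679605
```

View pics/l2.png

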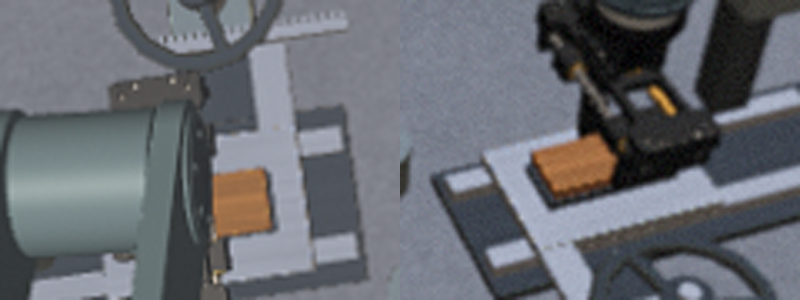

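Right crop: the slab hovers just over the pad, with a thin dark strip of pad visible at its near end (540,180). It's about 1 mm too far toward the ram, so I'll correct that and release.

Request:
drive_tool --deltas '[[[-0.1,0,0.2,0,0,0,4],[-0.1,0,0.4,0,0,0,4],[-0.1,0,0.4,0,0,0,4],[-0.1,0,0.4,0,0,0,4],[-0.1,0,0.4,0,0,0,6.2],[-0.1,0,0.4,0,0,0,6.2],[-0.1,0,0.4,0,0,0,6.2],[-0.1,0,0.4,0,0,0,6.2]]]'

```text
t: 7.98
tool_pos: [446.8, 144.5, 53.6]
orientation: [-180.0, -0.0, 98.6]
wrist_force: [0.6, -1.1, -0.1]
opening: 0.703
finger_force: 0.0
```

Request:
drive_tool --deltas '[[[0,0,-3,0,0,0,6.5],[0,0,-7,0,0,0,7],[0,0,-8,0,0,0,7],[0,0,-8,0,0,0,7]]]'

```text
t: 8.32
tool_pos: [449.6, 144.8, 137.1]
orientation: [179.6, 0.0, 98.6]
wrist_force: [0.5, 0.2, 0.2]
opening: 0.795
finger_force: 0.0
```

```bash
python3 plan.py 447,144.4,133,98.6c 530,-50,150,60,7 614.8,-235.3,80,20,7,3
```

```text
t 8.32 pos [449.6 144.8 137.1] [179.6   0.   98.6] open 0.8 F [0.5 0.2 0.2]
[[[-3.41,0.88,-0.28,0.0,0.0,0.112,7.0],[-6.82,1.77,-0.57,0.0,0.0,0.225,7.0],[-10.23,2.65,-0.85,0.0,0.0,0.337,7.0],[-13.64,3.53,-1.13,0.0,0.0,0.449,7.0],[-17.05,4.42,-1.42,0.0,0.0,0.561,7.0],[-20.46,5.3,-1.7,0.0,0.0,0.674,7.0],[-23.73,6.24,-0.53,0.0,0.0,0.79,7.0],[-26.99,7.17,0.63,0.0,0.0,0.906,7.0]]]
[[[-1.28,3.15,1.17,0.0,0.0,0.116,7.0],[-2.55,6.29,2.33,0.0,0.0,0.233,7.0],[-3.83,9.44,3.5,0.0,0.0,0.349,7.0],[-5.11,12.59,4.67,0.0,0.0,0.465,7.0],[-5.11,12.59,4.67,0.0,0.0,0.465,7.0],[-5.11,12.59,4.67,0.0,0.0,0.465,7.0],[-5.11,12.59,4.67,0.0,0.0,0.465,7.0]]]
```

Request:
drive_tool --deltas '[[[-3.41,0.88,-0.28,0,0,0.112,7],[-6.82,1.77,-0.57,0,0,0.225,7],[-10.23,2.65,-0.85,0,0,0.337,7],[-13.64,3.53,-1.13,0,0,0.449,7],[-17.05,4.42,-1.42,0,0,0.561,7],[-20.46,5.3,-1.7,0,0,0.674,7],[-23.73,6.24,-0.53,0,0,0.79,7],[-26.99,7.17,0.63,0,0,0.906,7]]]'

```text
t: 8.98
tool_pos: [558.5, -113.4, 126.0]
orientation: [-180.0, 0.0, 46.3]
wrist_force: [0.7, 0.1, -0.0]
opening: 0.791
finger_force: 0.0
```

Request:
drive_tool --deltas '[[[-1.28,3.15,1.17,0,0,0.116,7],[-2.55,6.29,2.33,0,0,0.233,7],[-3.83,9.44,3.5,0,0,0.349,7],[-5.11,12.59,4.67,0,0,0.465,7],[-5.11,12.59,4.67,0,0,0.465,7],[-5.11,12.59,4.67,0,0,0.465,7],[-5.11,12.59,4.67,0,0,0.465,7]]]'

```text
t: 9.57
tool_pos: [613.5, -234.2, 78.8]
orientation: [-179.8, 0.1, 20.1]
wrist_force: [0.2, 0.5, 0.4]
opening: 0.792
finger_force: 0.0
```

```bash
cat > fitpad.py <<'E'
from h import *
ini=(446.8,144.6,98.6);ms={}
for n in CAL:
    f=ctrl.grab_frame(n);b=cv2.cvtColor(f,cv2.COLOR_RGB2LAB)[...,2]
    s=sil(n,box(*ini,160,90,40,90))>0;t,_=cv2.threshold(b[s],0,255,cv2.THRESH_OTSU);ms[n]=s&(b>t)
for k in [ms]+[{a:b} for a,b in ms.items()]: print(list(k),fit(k,120,50,50,62,ini))
E
python3 fitpad.py; python3 look.py l3; python3 plan.py 0,0,0,20 2>/dev/null|head -1
```

```text
['scene', 'top'] (array([446.75, 146.76,  98.11]), np.float64(0.086))
['scene'] (array([444.06, 147.13,  99.12]), np.float64(0.076))
['top'] (array([447.85, 147.29,  98.21]), np.float64(0.048))
9.7667 [ 614.8 -233.9   81.3] [ 1.7998e+02 -3.0000e-02  2.0160e+01] [-0.  -0.8  0.4] 0.7932210878349562
t 9.77 pos [ 614.8 -233.9   81.3] [180.   -0.   20.2] open 0.79 F [-0.  -0.8  0.4]
```

View pics/l3.png

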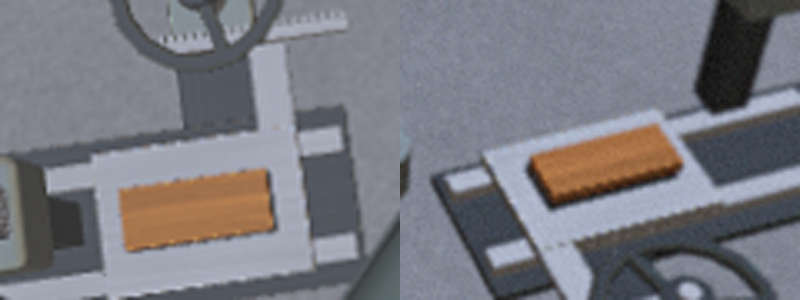

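```bash
sed -i 's/50,50.01,i/40,50,i/' p.py; sed -i '/^# wood/,$d' p.py; python3 p.py; cat >> fitpad.py <<'E'
# carriage top outline at z=40 in both cams before/after: profile edges along press y and x through saved frame
import pickle
F,_=pickle.load(open('r.pkl','rb'))
P=np.array([446.8,144.6]);a=np.radians(98.6);u=np.array([np.cos(a),np.sin(a)]);v=np.array([-u[1],u[0]])
def edges(img,n,z,c,d,e,offs,lo,hi):
    r=[]
    for w in offs:
        L=np.arange(lo,hi,.5);p=proj(n,np.c_[P+L[:,None]*d+w*e,np.full(len(L),z)]).astype(np.float32)
        s=cv2.GaussianBlur(cv2.remap(img,p[None,:,0],p[None,:,1],1),(9,1),0)[0];g=np.diff(s);r.append(L[np.argmax(np.abs(g))])
    return np.median(r)
for n in CAL:
    for nm,f,ch,z in(("pad",F[n],0,50),("slab",ctrl.grab_frame(n),2,62)):
        img=cv2.cvtColor(f,cv2.COLOR_RGB2LAB)[...,ch].astype(np.float32)
        o=np.arange(-16,17,4);q=np.arange(-45,46,6)
        print(n,nm,'len',edges(img,n,z,0,u,v,o,-72,-48),edges(img,n,z,0,u,v,o,48,72),'wid',edges(img,n,z,0,v,u,q,-36,-14),edges(img,n,z,0,v,u,q,14,36))
E
python3 fitpad.py
```

```text
top 119.0 826 [446.3 144.9  98.5] [120.9  50. ]
scene 107.0 608 [448.1 143.6  98.4] [122.5  55.4]
(array([445.92, 145.87,  98.6 ]), np.float64(0.08))
(array([446.76, 145.82,  98.47]), np.float64(0.041))
(array([443.06, 145.73,  98.57]), np.float64(0.069))
['scene', 'top'] (array([446.75, 147.11,  98.74]), np.float64(0.084))
['scene'] (array([444.13, 147.08,  99.12]), np.float64(0.074))
['top'] (array([447.85, 147.29,  98.21]), np.float64(0.048))
scene pad len -63.0 60.5 wid -28.5 27.0
scene slab len -60.5 61.0 wid -33.5 25.5
top pad len -60.5 60.0 wid -24.5 24.5
top slab len -59.0 61.5 wid -26.0 23.75
```

Left crop: the slab covers the pad, within about 1.5 mm in both cameras, at (197,210). That's good enough. Next is the liner.

Request:
drive_tool --deltas '[[[0,0,3.5,0,0,0,7],[0,0,6.5,0,0,0,7],[0,0,7.7,0,0,0,7],[0,0,7.7,0,0,0,7],[0,0,7.7,0,0,0,7],[0,0,7.7,0,0,0,7]]]' --squeeze 35

```text
t: 10.47
tool_pos: [615.1, -235.2, 4.3]
orientation: [180.0, -0.0, 20.1]
wrist_force: [-0.2, 0.3, -0.0]
opening: 0.797
finger_force: 0.0
```

Request:
drive_tool --deltas '[[[0,0,0,0,0,0,4],[0,0,0,0,0,0,4],[0,0,0,0,0,0,4],[0,0,0,0,0,0,4],[0,0,0,0,0,0,4],[0,0,0,0,0,0,4]]]'

```text
t: 10.97
tool_pos: [615.2, -235.7, 4.2]
orientation: [179.9, -0.0, 20.0]
wrist_force: [1.2, -1.9, 2.1]
opening: 0.56
finger_force: 35.0
```

```bash
python3 plan.py 614.8,-235,3,20,4  530,-50,110,60,4 445.9,144.1,130,98.6,4,3 | head -1;python3 plan.py 614.8,-235,3,20c 614.8,-235,70,20,4  530,-50,130,60,4 445.9,144.1,130,98.6,4,3
```

```text
t 10.97 pos [ 615.2 -235.7    4.2] [179.9  -0.   20. ] open 0.56 F [ 1.2 -1.9  2.1]
t 10.97 pos [ 615.2 -235.7    4.2] [179.9  -0.   20. ] open 0.56 F [ 1.2 -1.9  2.1]
[[[0.0,0.0,-3.35,0.0,0.0,0.0,4.0],[0.0,0.0,-6.7,0.0,0.0,0.0,4.0],[-0.27,-3.38,-7.7,0.0,0.0,-0.116,4.0],[-0.55,-6.76,-8.7,0.0,0.0,-0.233,4.0],[-0.82,-10.14,-9.7,0.0,0.0,-0.349,4.0],[-1.09,-13.52,-10.7,0.0,0.0,-0.465,4.0],[-1.37,-16.9,-11.7,0.0,0.0,-0.582,4.0],[-1.64,-20.28,-12.7,0.0,0.0,-0.698,4.0]]]
[[[2.1,-2.83,0.0,0.0,0.0,-0.112,4.0],[4.2,-5.66,0.0,0.0,0.0,-0.225,4.0],[6.3,-8.49,0.0,0.0,0.0,-0.337,4.0],[8.4,-11.33,0.0,0.0,0.0,-0.449,4.0],[10.5,-14.16,0.0,0.0,0.0,-0.561,4.0],[12.6,-16.99,0.0,0.0,0.0,-0.674,4.0],[12.6,-16.99,0.0,0.0,0.0,-0.674,4.0],[12.6,-16.99,0.0,0.0,0.0,-0.674,4.0]]]
[[[0.0,0.0,0.0,0.0,0.0,0.0,4.0]]]
```

Request:
drive_tool --deltas '[[[0,0,-3,0,0,0,4],[0,0,-6.7,0,0,0,4],[-0.27,-3.38,-7.7,0,0,-0.116,4],[-0.55,-6.76,-8.7,0,0,-0.233,4],[-0.82,-10.14,-9.7,0,0,-0.349,4],[-1.09,-13.52,-10.7,0,0,-0.465,4],[-1.37,-16.9,-11.7,0,0,-0.582,4],[-1.64,-20.28,-12.7,0,0,-0.698,4]]]'

```text
t: 11.63
tool_pos: [527.6, -48.3, 129.9]
orientation: [-179.8, 0.0, 60.3]
wrist_force: [0.2, 0.7, -4.6]
opening: 0.555
finger_force: 35.0
```

Request:
drive_tool --deltas '[[[2.1,-2.83,0,0,0,-0.112,4],[4.2,-5.66,0,0,0,-0.225,4],[6.3,-8.49,0,0,0,-0.337,4],[8.4,-11.33,0,0,0,-0.449,4],[10.5,-14.16,0,0,0,-0.561,4],[12.6,-16.99,0,0,0,-0.674,4],[12.6,-16.99,0,0,0,-0.674,4],[12.6,-16.99,0,0,0,-0.674,4]]]'

```text
t: 12.3
tool_pos: [443.5, 145.3, 129.8]
orientation: [-179.9, -0.0, 98.8]
wrist_force: [0.6, -0.9, -4.9]
opening: 0.558
finger_force: 35.0
```

Request:
drive_tool --deltas '[[[0,0,2.5,0,0,0,4],[0,0,4.5,0,0,0,4],[0,0,4.5,0,0,0,4],[0,0,4.5,0,0,0,4],[0,0,4.5,0,0,0,4],[0,0,4.5,0,0,0,4]]]'

```text
t: 12.8
tool_pos: [446.8, 143.3, 86.9]
orientation: [179.9, 0.0, 98.6]
wrist_force: [-0.1, 0.7, -4.5]
opening: 0.556
finger_force: 35.0
```

```bash
python3 look.py l4
```

```text
12.9 [446.7 143.5  86.9] [1.7988e+02 1.0000e-02 9.8610e+01] [-0.3  0.6 -3.8] 0.557279348715542
```

View pics/l4.png

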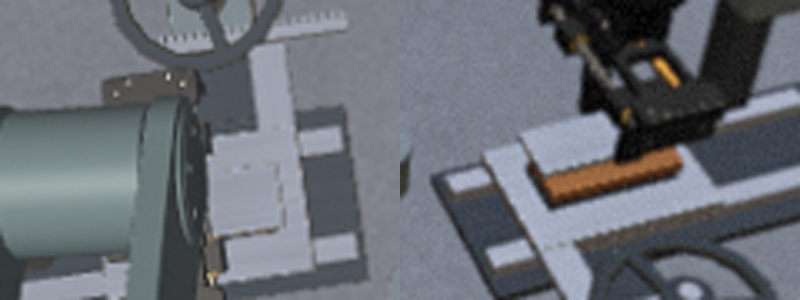

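Right crop: the plate is held level above the slab, centred across it at (570,150). I'll lower it and release.

Request:
drive_tool --deltas '[[[0.07,-0.07,0.8,0,0,0,4],[0.07,-0.07,1.5,0,0,0,4],[0.07,-0.07,1.9,0,0,0,4],[0.07,-0.07,2.1,0,0,0,4],[0.07,-0.07,2.1,0,0,0,4],[0.07,-0.07,2.1,0,0,0,4]]]'

```text
t: 13.4
tool_pos: [444.3, 144.3, 65.9]
orientation: [-179.9, 0.0, 98.7]
wrist_force: [-9.7, -1.9, 18.0]
opening: 0.556
finger_force: 35.0
```

Request:
drive_tool --deltas '[[[0,0,0,0,0,0,6.3],[0,0,0,0,0,0,6.3],[0,0,0,0,0,0,6.3],[0,0,0,0,0,0,6.3],[0,0,-3,0,0,0,6.6],[0,0,-6,0,0,0,7],[0,0,-7,0,0,0,7],[0,0,-7,0,0,0,7]]]'

```text
t: 14.07
tool_pos: [447.2, 144.5, 137.4]
orientation: [179.7, 0.0, 98.7]
wrist_force: [0.2, -0.4, 0.2]
opening: 0.798
finger_force: 0.0
```

```bash
python3 plan.py 445.9,144.1,136,98.6c 520,-130,150,60,7 451.6,-338.8,80,21.5,7,4
```

```text
t 14.07 pos [447.2 144.5 137.4] [179.7   0.   98.7] open 0.8 F [ 0.2 -0.4  0.2]
[[[-3.53,0.4,-0.17,0.0,0.0,0.084,7.0],[-7.05,0.81,-0.35,0.0,0.0,0.168,7.0],[-10.58,1.21,-0.52,0.0,0.0,0.253,7.0],[-14.1,1.61,-0.7,0.0,0.0,0.337,7.0],[-17.63,2.02,-0.87,0.0,0.0,0.421,7.0],[-21.16,2.42,-1.05,0.0,0.0,0.505,7.0],[-24.68,2.82,-1.22,0.0,0.0,0.589,7.0],[-28.21,3.23,-1.4,0.0,0.0,0.674,7.0]]]
[[[-3.58,0.75,1.17,0.0,0.0,0.112,7.0],[-7.17,1.51,2.33,0.0,0.0,0.224,7.0],[-10.75,2.26,3.5,0.0,0.0,0.336,7.0],[-14.34,3.01,4.67,0.0,0.0,0.448,7.0],[-17.92,3.76,5.83,0.0,0.0,0.56,7.0],[-21.5,4.52,7.0,0.0,0.0,0.672,7.0],[-21.5,4.52,7.0,0.0,0.0,0.672,7.0],[-21.5,4.52,7.0,0.0,0.0,0.672,7.0]]]
[[[0.0,0.0,0.0,0.0,0.0,0.0,7.0],[0.0,0.0,0.0,0.0,0.0,0.0,7.0]]]
```

Request:
drive_tool --deltas '[[[-3.53,0.4,-0.17,0,0,0.084,7],[-7.05,0.81,-0.35,0,0,0.168,7],[-10.58,1.21,-0.52,0,0,0.253,7],[-14.1,1.61,-0.7,0,0,0.337,7],[-17.63,2.02,-0.87,0,0,0.421,7],[-21.16,2.42,-1.05,0,0,0.505,7],[-24.68,2.82,-1.22,0,0,0.589,7],[-28.21,3.23,-1.4,0,0,0.674,7]]]'

```text
t: 14.73
tool_pos: [518.5, -131.2, 146.8]
orientation: [-179.9, 0.0, 59.8]
wrist_force: [0.5, 0.5, -0.6]
opening: 0.793
finger_force: 0.0
```

Request:
drive_tool --deltas '[[[-3.58,0.75,1.17,0,0,0.112,7],[-7.17,1.51,2.33,0,0,0.224,7],[-10.75,2.26,3.5,0,0,0.336,7],[-14.34,3.01,4.67,0,0,0.448,7],[-17.92,3.76,5.83,0,0,0.56,7],[-21.5,4.52,7,0,0,0.672,7],[-21.5,4.52,7,0,0,0.672,7],[-21.5,4.52,7,0,0,0.672,7]]]'

```text
t: 15.4
tool_pos: [449.0, -339.1, 76.0]
orientation: [-179.8, 0.1, 21.4]
wrist_force: [0.0, -0.1, 0.2]
opening: 0.796
finger_force: 0.0
```

Request:
drive_tool --deltas '[[[0,0,0,0,0,0,7],[0,0,0,0,0,0,7],[0,0,0,0,0,0,7]]]'

```text
t: 15.65
tool_pos: [451.5, -337.2, 78.7]
orientation: [-180.0, -0.0, 21.7]
wrist_force: [0.7, 0.9, -0.7]
opening: 0.792
finger_force: 0.0
```

```bash
cat > fitlin.py <<'E'
from h import *
ini=(446.8,144.6,98.6);ms={}
for n in CAL:
    f=ctrl.grab_frame(n)
    c=[r for r in ctrl.trace("liner",n)]
    for r in c:
        m=r['mask'];
        if m[tuple(np.round(proj(n,[446,146,70])[0][::-1]).astype(int))]: ms[n]=m;print(n,r['p'],m.sum());break
for k in [ms]+[{a:b} for a,b in ms.items()]: print(list(k),fit(k,140,50,62,70,ini))
E
python3 look.py l5; python3 fitlin.py
```

```text
15.75 [ 451.6 -337.6   79. ] [ 1.7997e+02 -1.0000e-02  2.1650e+01] [ 0.4 -0.1  0.5] 0.7957253704119657
scene 0.57 702
top 0.8 929
['scene', 'top'] (array([443.49, 144.42,  99.09]), np.float64(0.12))
['scene'] (array([441.06, 144.91,  99.23]), np.float64(0.065))
['top'] (array([446.37, 143.55,  97.64]), np.float64(0.091))
```

View pics/l5.png

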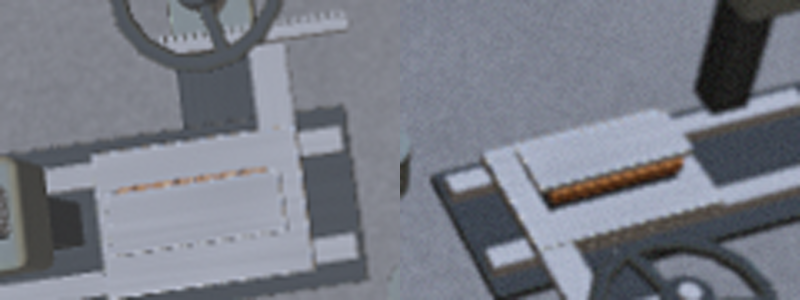

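The left crop shows an orange strip along the upper (+x) side at (200,178), so the plate sits about 3 mm off sideways relative to the slab. Once the top slab is on, I'll align everything by gently squeezing the pack together with the pad, since all are 50 mm wide. Picking up the second slab now.

Request:
drive_tool --deltas '[[[0,0,3.5,0,0,0,7],[0,0,6.5,0,0,0,7],[0,0,7.6,0,0,0,7],[0,0,7.6,0,0,0,7],[0,0,7.6,0,0,0,7],[0,0,7.6,0,0,0,7]]]' --squeeze 20

```text
t: 16.45
tool_pos: [451.2, -338.8, 3.2]
orientation: [180.0, -0.0, 21.5]
wrist_force: [-0.4, 0.0, -0.4]
opening: 0.795
finger_force: 0.0
```

Request:
drive_tool --deltas '[[[0,0,0,0,0,0,4],[0,0,0,0,0,0,4],[0,0,0,0,0,0,4],[0,0,0,0,0,0,4],[0,0,0,0,0,0,4],[0,0,0,0,0,0,4]]]'

```text
t: 16.95
tool_pos: [451.1, -338.8, 3.1]
orientation: [180.0, -0.0, 21.5]
wrist_force: [0.1, 0.2, 2.5]
opening: 0.562
finger_force: 20.0
```

```bash
python3 plan.py 451.6,-338.8,4,21.5c 451.6,-338.8,80,21.5,4 520,-130,140,60,4 445.9,144.1,140,98.6,4,4
```

```text
t 16.95 pos [ 451.1 -338.8    3.1] [180.   -0.   21.5] open 0.56 F [0.1 0.2 2.5]
[[[0.0,0.0,-3.8,0.0,0.0,0.0,4.0],[0.0,0.0,-7.6,0.0,0.0,0.0,4.0],[2.34,-2.82,-8.6,0.0,0.0,-0.112,4.0],[4.67,-5.64,-9.6,0.0,0.0,-0.224,4.0],[7.01,-8.46,-10.6,0.0,0.0,-0.336,4.0],[9.34,-11.28,-11.6,0.0,0.0,-0.448,4.0],[11.68,-14.1,-12.6,0.0,0.0,-0.56,4.0],[14.02,-16.92,-13.6,0.0,0.0,-0.672,4.0]]]
[[[2.5,-2.52,0.0,0.0,0.0,-0.084,4.0],[5.01,-5.03,0.0,0.0,0.0,-0.168,4.0],[7.51,-7.55,0.0,0.0,0.0,-0.253,4.0],[10.02,-10.06,0.0,0.0,0.0,-0.337,4.0],[12.52,-12.58,0.0,0.0,0.0,-0.421,4.0],[15.02,-15.09,0.0,0.0,0.0,-0.505,4.0],[17.53,-17.61,0.0,0.0,0.0,-0.589,4.0],[20.03,-20.12,0.0,0.0,0.0,-0.674,4.0]]]
[[[0.0,0.0,0.0,0.0,0.0,0.0,4.0],[0.0,0.0,0.0,0.0,0.0,0.0,4.0],[0.0,0.0,0.0,0.0,0.0,0.0,4.0],[0.0,0.0,0.0,0.0,0.0,0.0,4.0]]]
```

Request:
drive_tool --deltas '[[[0,0,-3.8,0,0,0,4],[0,0,-7.6,0,0,0,4],[2.34,-2.82,-8.6,0,0,-0.112,4],[4.67,-5.64,-9.6,0,0,-0.224,4],[7.01,-8.46,-10.6,0,0,-0.336,4],[9.34,-11.28,-11.6,0,0,-0.448,4],[11.68,-14.1,-12.6,0,0,-0.56,4],[14.02,-16.92,-13.6,0,0,-0.672,4]]]'

```text
t: 17.62
tool_pos: [519.2, -127.9, 139.1]
orientation: [-180.0, -0.0, 60.3]
wrist_force: [1.1, 0.4, -0.5]
opening: 0.564
finger_force: 20.0
```

Request:
drive_tool --deltas '[[[2.5,-2.52,0,0,0,-0.084,4],[5.01,-5.03,0,0,0,-0.168,4],[7.51,-7.55,0,0,0,-0.253,4],[10.02,-10.06,0,0,0,-0.337,4],[12.52,-12.58,0,0,0,-0.421,4],[15.02,-15.09,0,0,0,-0.505,4],[17.53,-17.61,0,0,0,-0.589,4],[20.03,-20.12,0,0,0,-0.674,4]]]'

```text
t: 18.28
tool_pos: [444.0, 145.8, 138.6]
orientation: [-180.0, -0.0, 98.9]
wrist_force: [0.4, -1.0, -0.6]
opening: 0.566
finger_force: 20.0
```

Request:
drive_tool --deltas '[[[0,0,2,0,0,0,4],[0,0,4,0,0,0,4],[0,0,5.5,0,0,0,4],[0,0,5.5,0,0,0,4],[0,0,5.5,0,0,0,4],[0,0,5.5,0,0,0,4],[0,0,5.5,0,0,0,4]]]'

```text
t: 18.87
tool_pos: [445.9, 144.2, 84.8]
orientation: [179.9, 0.0, 98.6]
wrist_force: [0.1, -0.5, -0.2]
opening: 0.571
finger_force: 20.0
```

```bash
sed -i "s/\[2\]-4+12/[2]-3+12/" chk.py; python3 chk.py; python3 plan.py 445.9,144.1,82,98.6,4
```

```text
18.8667 [445.9 144.2  84.8] [1.7989e+02 1.0000e-02 9.8630e+01] [ 0.1 -0.5 -0.2]
scene 453 end(p1,p3) [-72.6 -65.1] side [-56.9  26.9]
  edge at [np.float64(-60.5), np.float64(-61.5), np.float64(-61.0), np.float64(-61.0), np.float64(-61.5), np.float64(-61.5), np.float64(-61.5), np.float64(-61.5), np.float64(-61.5)]
top 331 end(p1,p3) [-59. -58.] side [-23.4  46.2]
  edge at [np.float64(-59.5), np.float64(-59.0), np.float64(-59.0), np.float64(-59.0), np.float64(-60.0), np.float64(-59.5), np.float64(-59.0), np.float64(-59.0), np.float64(-59.0)]
t 18.97 pos [445.9 144.2  84.7] [179.9   0.   98.6] open 0.56 F [-0.2  0.6 -0.3]
[[[-0.01,0.0,0.27,0.002,0.0,0.001,4.0]]]
```

Request:
drive_tool --deltas '[[[0,0,0.5,0,0,0,4],[0,0,0.9,0,0,0,4],[0,0,1.2,0,0,0,4],[0,0,1.2,0,0,0,4],[0,0,1.2,0,0,0,6.3],[0,0,1.2,0,0,0,6.3],[0,0,1.2,0,0,0,6.3],[0,0,1.2,0,0,0,6.3]]]' --squeeze 12

```text
t: 19.63
tool_pos: [444.9, 144.3, 71.5]
orientation: [-180.0, -0.0, 98.7]
wrist_force: [0.3, 0.3, 0.3]
opening: 0.707
finger_force: 0.0
```

Request:
drive_tool --deltas '[[[0,0,1,0,0,0,6.3],[0,0,2,0,0,0,6.3],[0,0,2.8,0,0,0,6.3],[0,0,2.8,0,0,0,6.3],[0,0,2.8,0,0,0,6.3],[0,0,2.8,0,0,0,6.3]]]'

```text
t: 20.13
tool_pos: [444.9, 144.3, 43.5]
orientation: [-180.0, -0.0, 98.7]
wrist_force: [-0.3, -0.3, -0.3]
opening: 0.709
finger_force: 0.0
```

Request:
drive_tool --deltas '[[[0,0.1,0,0,0,0,6],[0,0.1,0,0,0,0,5.6],[0,0.1,0,0,0,0,5.3],[0,0.1,0,0,0,0,5.1],[0,0.1,0,0,0,0,4.8],[0,0.1,0,0,0,0,4.8],[0,0.1,0,0,0,0,4.8]]]' --squeeze 12

```text
t: 20.72
tool_pos: [446.1, 144.5, 44.0]
orientation: [180.0, 0.0, 98.7]
wrist_force: [-0.4, 0.8, 3.4]
opening: 0.564
finger_force: 11.7
```

The clamp closed to 49.7 mm with almost no side force, so the pack and the pad are flush sideways. I'll release, rise and go to the handle.

Request:
drive_tool --deltas '[[[0,0,0,0,0,0,5.4],[0,0,0,0,0,0,6.2],[0,0,0,0,0,0,6.2],[0,0,-2,0,0,0,6.2],[0,0,-5,0,0,0,6.2],[0,0,-9,0,0,0,6.2],[0,0,-13,0,0,0,6.2],[0,0,-16,0,0,0,6.2]]]'

```text
t: 21.38
tool_pos: [446.5, 144.5, 206.8]
orientation: [179.9, 0.0, 98.7]
wrist_force: [1.2, 0.4, 0.5]
opening: 0.703
finger_force: 0.0
```

```bash
python3 plan.py 446.1,144.5,204,98.7c 679.5,107.5,200,98.7,6.2,3
```

```text
t 21.38 pos [446.5 144.5 206.8] [179.9   0.   98.7] open 0.7 F [1.2 0.4 0.5]
[[[-1.2,3.75,0.07,0.0,0.0,0.0,6.2],[-2.4,7.5,0.13,0.0,0.0,0.0,6.2],[-3.59,11.26,0.2,0.0,0.0,0.0,6.2],[-4.79,15.01,0.27,0.0,0.0,0.0,6.2],[-5.99,18.76,0.33,0.0,0.0,0.0,6.2],[-7.19,22.51,0.4,0.0,0.0,0.0,6.2],[-7.19,22.51,0.4,0.0,0.0,0.0,6.2],[-7.19,22.51,0.4,0.0,0.0,0.0,6.2]]]
[[[0.0,0.0,0.0,0.0,0.0,0.0,6.2]]]
```

Request:
drive_tool --deltas '[[[-1.2,3.75,0,0,0,0,6.2],[-2.4,7.5,0,0,0,0,6.2],[-3.59,11.26,0,0,0,0,6.2],[-4.79,15.01,0,0,0,0,6.2],[-5.99,18.76,0.2,0,0,0,6.2],[-7.2,22.5,0.4,0,0,0,6.2],[-7.2,22.5,0.4,0,0,0,6.2],[-7.2,22.5,0.4,0,0,0,6.2]]]'

```text
t: 22.05
tool_pos: [679.7, 106.3, 196.8]
orientation: [-179.8, -0.0, 98.6]
wrist_force: [-0.4, -0.2, 1.2]
opening: 0.704
finger_force: 0.0
```

```bash
python3 - <<'E'
import cv2,numpy as np
from h import *
fs={n:ctrl.grab_frame(n) for n in CAL}
a=fs['top'][120:270,100:250,::-1];b=fs['scene'][90:240,260:410,::-1]
cv2.imwrite('pics/l6.png',np.hstack([cv2.resize(k,(400,400),interpolation=cv2.INTER_CUBIC) for k in(a,b)]))
o=ctrl.get_obs();print(o['tool_pos'].round(1))
for P in([679.5,107.5,148],[446,145.5,82]): print([proj(n,P).round(1).tolist() for n in CAL])
E
```

```text
[678.3 107.3 198.9]
[[[352.2, 203.9]], [[179.7, 139.6]]]
[[[332.2, 152.2]], [[167.1, 232.6]]]
```

View pics/l6.png

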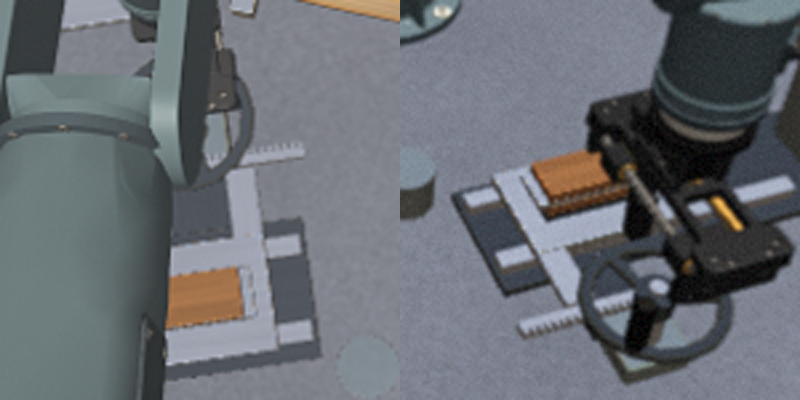

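Left crop: the pack is flush, with the plate overhanging the top slab by about 10 mm at (250,292). Right crop: the handle is at (648,320), where I predicted it. I'll descend and grip it.

Request:
drive_tool --deltas '[[[0,0,2.5,0,0,0,6.2],[0,0,5,0,0,0,6.2],[0,0,7.5,0,0,0,6.2],[0,0,9.5,0,0,0,6.2],[0,0,9.5,0,0,0,6.2],[0,0,9.5,0,0,0,6.2]]]'

```text
t: 22.65
tool_pos: [677.7, 107.7, 104.9]
orientation: [-179.9, -0.0, 98.7]
wrist_force: [-0.6, -0.9, 0.3]
opening: 0.703
finger_force: 0.0
```

Request:
drive_tool --deltas '[[[0,0,0,0,0,0,5],[0,0,0,0,0,0,4],[0,0,0,0,0,0,3],[0,0,0,0,0,0,2.5],[0,0,0,0,0,0,1.8],[0,0,0,0,0,0,1.5],[0,0,0,0,0,0,1.5],[0,0,0,0,0,0,1.5]]]' --squeeze 30

```text
t: 23.32
tool_pos: [679.6, 107.0, 105.1]
orientation: [180.0, 0.0, 98.6]
wrist_force: [0.4, -0.6, 1.6]
opening: 0.238
finger_force: 30.0
```

```bash
cat > wind.py <<'E'
import sys,json,numpy as np
# args: start angle world deg, step deg, ncalls
t,s,n=float(sys.argv[1]),float(sys.argv[2]),int(sys.argv[3]);a=np.radians(98.65)
for c in range(n):
    r=[]
    for k in range(1,9):
        d=65*(np.exp(1j*np.radians(t-s*k))-np.exp(1j*np.radians(t)));x,y=d.real,d.imag
        r.append([round((x*np.cos(a)+y*np.sin(a))/10,2),round((x*np.sin(a)-y*np.cos(a))/10,2),0,0,0,0,1.5])
    print(round(t,1),json.dumps([r]).replace(' ',''));t-=8*s
E
python3 wind.py -37.1 9 5
```

```text
-37.1 [[[-0.65,-0.78,0,0,0,0,1.5],[-1.17,-1.66,0,0,0,0,1.5],[-1.55,-2.61,0,0,0,0,1.5],[-1.78,-3.6,0,0,0,0,1.5],[-1.84,-4.62,0,0,0,0,1.5],[-1.75,-5.64,0,0,0,0,1.5],[-1.5,-6.62,0,0,0,0,1.5],[-1.1,-7.56,0,0,0,0,1.5]]]
-109.1 [[[0.54,-0.86,0,0,0,0,1.5],[1.22,-1.63,0,0,0,0,1.5],[2.0,-2.28,0,0,0,0,1.5],[2.88,-2.8,0,0,0,0,1.5],[3.82,-3.18,0,0,0,0,1.5],[4.82,-3.41,0,0,0,0,1.5],[5.84,-3.47,0,0,0,0,1.5],[6.85,-3.38,0,0,0,0,1.5]]]
-181.1 [[[0.99,0.25,0,0,0,0,1.5],[1.93,0.65,0,0,0,0,1.5],[2.79,1.2,0,0,0,0,1.5],[3.56,1.87,0,0,0,0,1.5],[4.21,2.65,0,0,0,0,1.5],[4.73,3.53,0,0,0,0,1.5],[5.11,4.48,0,0,0,0,1.5],[5.33,5.47,0,0,0,0,1.5]]]
-253.1 [[[0.07,1.02,0,0,0,0,1.5],[-0.03,2.03,0,0,0,0,1.5],[-0.28,3.02,0,0,0,0,1.5],[-0.68,3.96,0,0,0,0,1.5],[-1.22,4.82,0,0,0,0,1.5],[-1.9,5.59,0,0,0,0,1.5],[-2.68,6.24,0,0,0,0,1.5],[-3.56,6.76,0,0,0,0,1.5]]]
-325.1 [[[-0.95,0.38,0,0,0,0,1.5],[-1.94,0.6,0,0,0,0,1.5],[-2.96,0.67,0,0,0,0,1.5],[-3.98,0.58,0,0,0,0,1.5],[-4.96,0.33,0,0,0,0,1.5],[-5.9,-0.08,0,0,0,0,1.5],[-6.76,-0.62,0,0,0,0,1.5],[-7.53,-1.29,0,0,0,0,1.5]]]
```

Request:
drive_tool --deltas '[[[-0.65,-0.78,0,0,0,0,1.5],[-1.17,-1.66,0,0,0,0,1.5],[-1.55,-2.61,0,0,0,0,1.5],[-1.78,-3.6,0,0,0,0,1.5],[-1.84,-4.62,0,0,0,0,1.5],[-1.75,-5.64,0,0,0,0,1.5],[-1.5,-6.62,0,0,0,0,1.5],[-1.1,-7.56,0,0,0,0,1.5]]]'

```text
t: 23.98
tool_pos: [606.6, 84.8, 105.1]
orientation: [179.9, -0.0, 98.6]
wrist_force: [3.9, 3.2, -0.5]
opening: 0.241
finger_force: 30.0
```

Request:
drive_tool --deltas '[[[0.54,-0.86,0,0,0,0,1.5],[1.22,-1.63,0,0,0,0,1.5],[2.0,-2.28,0,0,0,0,1.5],[2.88,-2.8,0,0,0,0,1.5],[3.82,-3.18,0,0,0,0,1.5],[4.82,-3.41,0,0,0,0,1.5],[5.84,-3.47,0,0,0,0,1.5],[6.85,-3.38,0,0,0,0,1.5]]]'

```text
t: 24.65
tool_pos: [562.8, 147.8, 105.1]
orientation: [179.9, 0.1, 98.7]
wrist_force: [6.0, -2.6, -1.7]
opening: 0.24
finger_force: 30.0
```

Request:
drive_tool --deltas '[[[0.99,0.25,0,0,0,0,1.5],[1.93,0.65,0,0,0,0,1.5],[2.79,1.2,0,0,0,0,1.5],[3.56,1.87,0,0,0,0,1.5],[4.21,2.65,0,0,0,0,1.5],[4.73,3.53,0,0,0,0,1.5],[5.11,4.48,0,0,0,0,1.5],[5.33,5.47,0,0,0,0,1.5]]]'

```text
t: 25.32
tool_pos: [607.8, 208.3, 105.0]
orientation: [-179.9, 0.1, 98.7]
wrist_force: [-2.3, -4.8, 6.1]
opening: 0.233
finger_force: 30.0
```

Request:
drive_tool --deltas '[[[0.07,1.02,0,0,0,0,1.5],[-0.03,2.03,0,0,0,0,1.5],[-0.28,3.02,0,0,0,0,1.5],[-0.68,3.96,0,0,0,0,1.5],[-1.22,4.82,0,0,0,0,1.5],[-1.9,5.59,0,0,0,0,1.5],[-2.68,6.24,0,0,0,0,1.5],[-3.56,6.76,0,0,0,0,1.5]]]'

```text
t: 25.98
tool_pos: [680.3, 184.7, 105.0]
orientation: [-179.9, -0.1, 98.7]
wrist_force: [-1.4, 2.6, 5.1]
opening: 0.236
finger_force: 30.0
```

```bash
python3 look.py l7; python3 wind.py -325.1 7 2
```

```text
26.0833 [681.8 182.6 105. ] [1.7992e+02 4.0000e-02 9.8600e+01] [3.7 0.1 2.8] 0.2400791791180228
-325.1 [[[-0.73,0.31,0,0,0,0,1.5],[-1.5,0.52,0,0,0,0,1.5],[-2.28,0.64,0,0,0,0,1.5],[-3.07,0.67,0,0,0,0,1.5],[-3.86,0.59,0,0,0,0,1.5],[-4.64,0.43,0,0,0,0,1.5],[-5.39,0.16,0,0,0,0,1.5],[-6.1,-0.19,0,0,0,0,1.5]]]
-381.1 [[[-0.66,-0.44,0,0,0,0,1.5],[-1.27,-0.95,0,0,0,0,1.5],[-1.81,-1.53,0,0,0,0,1.5],[-2.27,-2.17,0,0,0,0,1.5],[-2.65,-2.87,0,0,0,0,1.5],[-2.95,-3.61,0,0,0,0,1.5],[-3.15,-4.38,0,0,0,0,1.5],[-3.26,-5.16,0,0,0,0,1.5]]]
```

View pics/l7.png

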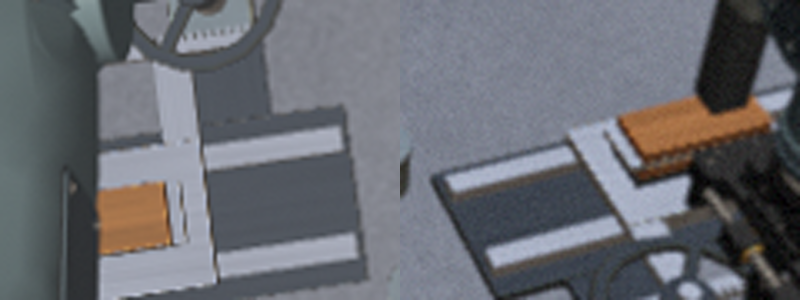

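The crops show the table carrying the intact pack under the ram, with the slab at (690,125) in the right crop. I'll wind on to the stop.

Request:
drive_tool --deltas '[[[-0.73,0.31,0,0,0,0,1.5],[-1.5,0.52,0,0,0,0,1.5],[-2.28,0.64,0,0,0,0,1.5],[-3.07,0.67,0,0,0,0,1.5],[-3.86,0.59,0,0,0,0,1.5],[-4.64,0.43,0,0,0,0,1.5],[-5.39,0.16,0,0,0,0,1.5],[-6.1,-0.19,0,0,0,0,1.5]]]'

```text
t: 26.75
tool_pos: [688.0, 121.6, 105.0]
orientation: [180.0, 0.0, 98.6]
wrist_force: [1.1, 2.8, 6.0]
opening: 0.24
finger_force: 30.0
```

```bash
python3 wind.py -381.1 2 1;python3 wind.py -397.1 0.7 1
```

```text
-381.1 [[[-0.19,-0.12,0,0,0,0,1.5],[-0.39,-0.24,0,0,0,0,1.5],[-0.57,-0.37,0,0,0,0,1.5],[-0.75,-0.5,0,0,0,0,1.5],[-0.93,-0.65,0,0,0,0,1.5],[-1.1,-0.79,0,0,0,0,1.5],[-1.27,-0.95,0,0,0,0,1.5],[-1.43,-1.11,0,0,0,0,1.5]]]
-397.1 [[[-0.06,-0.06,0,0,0,0,1.5],[-0.11,-0.12,0,0,0,0,1.5],[-0.16,-0.17,0,0,0,0,1.5],[-0.22,-0.23,0,0,0,0,1.5],[-0.27,-0.29,0,0,0,0,1.5],[-0.32,-0.35,0,0,0,0,1.5],[-0.37,-0.41,0,0,0,0,1.5],[-0.42,-0.48,0,0,0,0,1.5]]]
```

Request:
drive_tool --deltas '[[[-0.19,-0.12,0,0,0,0,1.5],[-0.39,-0.24,0,0,0,0,1.5],[-0.57,-0.37,0,0,0,0,1.5],[-0.75,-0.5,0,0,0,0,1.5],[-0.93,-0.65,0,0,0,0,1.5],[-1.1,-0.79,0,0,0,0,1.5],[-1.27,-0.95,0,0,0,0,1.5],[-1.43,-1.11,0,0,0,0,1.5]]]'

```text
t: 27.42
tool_pos: [679.5, 106.8, 105.1]
orientation: [179.9, -0.1, 98.6]
wrist_force: [8.4, 10.1, 0.3]
opening: 0.241
finger_force: 30.0
```

Request:
drive_tool --deltas '[[[-0.06,-0.06,0,0,0,0,1.5],[-0.11,-0.12,0,0,0,0,1.5],[-0.11,-0.12,0,0,0,0,1.5],[-0.11,-0.12,0,0,0,0,1.5]]]'

```text
t: 27.75
tool_pos: [679.6, 106.8, 105.1]
orientation: [179.7, -0.1, 98.6]
wrist_force: [8.8, 8.4, 0.8]
opening: 0.241
finger_force: 30.0
```

Request:
drive_tool --deltas '[[[-0.1,-0.11,0,0,0,0,1.5],[-0.2,-0.22,0,0,0,0,1.5],[-0.2,-0.22,0,0,0,0,1.5],[-0.2,-0.22,0,0,0,0,1.5]]]'

```text
t: 28.08
tool_pos: [679.4, 106.7, 105.2]
orientation: [179.5, -0.3, 98.7]
wrist_force: [17.2, 16.9, -4.1]
opening: 0.238
finger_force: 30.0
```

It's against the stop: the tool no longer moves and the force has risen to 24 N. I'll ease off, open and rise clear.

Request:
drive_tool --deltas '[[[0.12,0.13,0,0,0,0,1.5],[0.24,0.26,0,0,0,0,1.5],[0.24,0.26,0,0,0,0,3],[0.24,0.26,0,0,0,0,4.5],[0.24,0.26,0,0,0,0,6],[0.24,0.26,0,0,0,0,6],[0.24,0.26,0,0,0,0,6],[0.24,0.26,0,0,0,0,6]]]'

```text
t: 28.75
tool_pos: [678.0, 105.8, 104.3]
orientation: [-179.9, 0.0, 98.6]
wrist_force: [-0.2, 0.7, -0.2]
opening: 0.661
finger_force: 0.0
```

Request:
drive_tool --deltas '[[[0,0,-2,0,0,0,6],[0,0,-5,0,0,0,6],[0,0,-8.5,0,0,0,6],[0,0,-12,0,0,0,6],[-3,0,-13,0,0,0,6],[-7,0,-13,0,0,0,6],[-11,0,-13,0,0,0,6],[-14,0,-13,0,0,0,6]]]'

```text
t: 29.42
tool_pos: [699.7, -35.0, 235.4]
orientation: [180.0, 0.1, 98.6]
wrist_force: [0.3, 0.3, -0.2]
opening: 0.681
finger_force: 0.0
```

Request:
drive_tool --deltas '[[[-4,0,0,0,0,0,6],[-8,0,0,0,0,0,6],[-12,0,0,0,0,0,6],[-15,0,0,0,0,0,6],[-15,0,0,0,0,0,6],[-15,0,0,0,0,0,6]]]'

```text
t: 29.92
tool_pos: [721.6, -182.7, 234.0]
orientation: [-180.0, -0.0, 98.5]
wrist_force: [-0.1, 1.1, 0.2]
opening: 0.681
finger_force: 0.0
```

```bash
python3 - <<'E'
from h import *
fs={n:ctrl.grab_frame(n) for n in CAL}
a=fs['top'][120:270,60:210,::-1];b=fs['scene'][90:240,260:410,::-1]
cv2.imwrite('pics/l8.png',np.hstack([cv2.resize(k,(400,400),interpolation=cv2.INTER_CUBIC) for k in(a,b)]))
r=ctrl.trace("handle","top")[:1]
for e in r: y,x=np.nonzero(e['mask']);print(e['p'],x.mean(),y.mean())
# table front edge & pack: project expected stop pose
h=np.array([446.1,144.5]);a=np.radians(98.65);u=np.array([np.cos(a),np.sin(a)]);c=h+u*100.4
print('expected top slab corners',[proj('scene',P).round(0).tolist()[0] for P in box(*c,98.65,120,50,70,82)[4:]])
print(ctrl.get_obs()['tool_pos'])
E
```

```text
0.43 181.4308943089431 142.35772357723576
expected top slab corners [[378.0, 134.0], [388.0, 145.0], [349.0, 155.0], [341.0, 143.0]]
[ 722.02154275 -179.00093903  234.60305242]
```

View pics/l8.png

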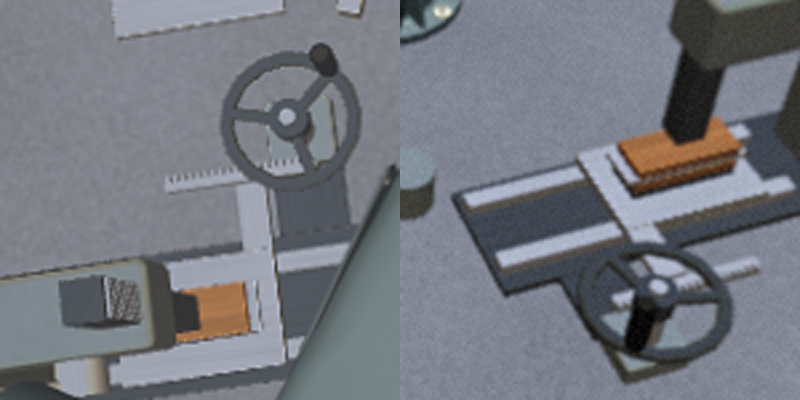

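The crops show the pack intact under the ram, with slab corners at (617,145) and (742,148) matching the positions expected at the stop. The handle is free at (645,320).

```bash
python3 -c "
from station import ctrl
print(ctrl.job_done())"
```

```text
the job is handed in; nothing more can be done
None
```

The job is handed in: slab, plate and slab are stacked on the pad (flush sideways, within about 2 mm along its length), the wheel is wound clockwise to its stop, and the intact pack sits under the ram with the arm clear.

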